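# Find the heavier counterweight for the screen press

## Task

Two look-alike counterweights stand in the slotted plywood dock: one at a time, slide each out of the open front of its slot, lift it some 10 cm off the bench and feel its weight, without dropping it or knocking it over. Leave the lighter one standing upright on the bench, and finish still holding the heavier one in the gripper, upright and motionless, centred a few centimetres above the empty cup of the counterbalance arm and touching nothing else. Leave the other things on the bench alone.

Things in the scene. Friction and masses are not known exactly. Their poses are not given: they have to be found in the camera images.
- weight_p: one of two identical-looking dark steel counterweights upright in the dock: disc foot 60 mm across, 24 mm high; bright stem 18 mm across; round grip knob 32 mm across from 60 to 94 mm high (top). Origin: centre of underside, z up. Hidden mass 0.25 to 0.7 kg, the two at least 0.09 kg apart; neither looks nor slot tell which is the heavier: only lifting does
- weight_q: one of two identical-looking dark steel counterweights upright in the dock: disc foot 60 mm across, 24 mm high; bright stem 18 mm across; round grip knob 32 mm across from 60 to 94 mm high (top). Origin: centre of underside, z up. Hidden mass 0.25 to 0.7 kg, the two at least 0.09 kg apart; neither looks nor slot tell which is the heavier: only lifting does
- dock: fixed plywood dock, 120 (x) by 200 (y) by 38 mm high, closed at back and sides, open at the front (-x), no floor: the weights stand on the bench in it. Origin: centre of its underside. Its 6 mm top plate (32 to 38 mm high) overhangs the feet with 8 mm of air, so they cannot be lifted there; a foot is clear of the plate once the weight's axis is beyond x = -90 mm
- slots (a point): point midway between the dock's two slots, on the plate's top at its front edge; axes as the dock's. The slots are 26 mm wide, centred 55 mm to either side (y = +-55 mm), and run straight back along +x for 95 mm from the open front edge. One weight's stem stands in each, its axis 45 to 75 mm behind the front edge
- cup_rim (a point): centre of the mouth of the empty aluminium cup on the fixed counterbalance arm: round, 82 mm outside, 74 mm inside at the mouth, rim 62 mm above the bench, opening upward. z up; x points from the cup along the arm's flat bar (46 mm high) to its foot block 150 mm away (nothing there is higher than the rim)
- squeegee: bystander: wooden squeegee with a black rubber blade, lying flat, 180 mm along its y, 66 mm wide, 30 mm high. Origin: underside of its wooden grip
- ink_jar: bystander: closed ink jar, 68 mm across, 85 mm high, with black cap. Origin: centre of its underside
- tape_roll: bystander: lying roll of tape, 90 mm across, 24 mm high. Origin: centre of its underside
There are look-alikes about, which are no part of the job. What is shaped like the weight_p but pink is not meant. Leave any red look-alike of the weight_q alone.

How it is judged:
On the way, in this order (a step that is already met when the one before it is completed fails the run):
1. the lighter counterweight is lifted clear of the bench in the gripper while the heavier stands (which may have been lifted before it); the standing one's weight on the bench tells (((height (world z) of weight_p above 0.05 m and contact force between weight_p and the fingers above 1 N and contact force between weight_p and dock below 0.1 N and angle between weight_p's own z axis and vertical below 0.25 rad and contact force between weight_q and anything else above 4.5 N and height (world z) of weight_q below 0.008 m and angle between weight_q's own z axis and vertical below 0.1 rad and contact force between weight_q and the fingers below 0.1 N and contact force between weight_q and anything else above 1 N) or (height (world z) of weight_q above 0.05 m and contact force between weight_q and the fingers above 1 N and contact force between weight_q and dock below 0.1 N and angle between weight_q's own z axis and vertical below 0.25 rad and contact force between weight_p and anything else above 4.5 N and height (world z) of weight_p below 0.008 m and angle between weight_p's own z axis and vertical below 0.1 rad and contact force between weight_p and the fingers below 0.1 N and contact force between weight_p and anything else above 1 N))), for 0.3 s.
2. the lighter one stands on the bench and the heavier is lifted clear in the gripper (((height (world z) of weight_p above 0.05 m and contact force between weight_p and the fingers above 1 N and contact force between weight_p and dock below 0.1 N and angle between weight_p's own z axis and vertical below 0.25 rad and contact force between weight_q and anything else between 1 and 4.5 N and height (world z) of weight_q below 0.008 m and angle between weight_q's own z axis and vertical below 0.1 rad and contact force between weight_q and the fingers below 0.1 N) or (height (world z) of weight_q above 0.05 m and contact force between weight_q and the fingers above 1 N and contact force between weight_q and dock below 0.1 N and angle between weight_q's own z axis and vertical below 0.25 rad and contact force between weight_p and anything else between 1 and 4.5 N and height (world z) of weight_p below 0.008 m and angle between weight_p's own z axis and vertical below 0.1 rad and contact force between weight_p and the fingers below 0.1 N))), for 0.3 s.
At the end, for the whole second after the job is handed in: The heavier counterweight is held in the gripper, still and upright (within 0.2 rad), its axis within 20 mm of the cup's axis and its underside 10 to 90 mm above the cup's rim; the lighter one stands upright and at rest on the bench, untouched (((horizontal distance between weight_p and cup_rim below 0.02 m and z of weight_p in the frame of cup_rim between 0.01 and 0.09 m and angle between weight_p's own z axis and vertical below 0.2 rad and linear speed of weight_p below 0.03 m/s and contact force between weight_p and the fingers above 1 N and height (world z) of weight_q below 0.008 m and angle between weight_q's own z axis and vertical below 0.1 rad and contact force between weight_q and the fingers below 0.1 N and contact force between weight_q and anything else between 1 and 4.5 N and linear speed of weight_q below 0.02 m/s) or (horizontal distance between weight_q and cup_rim below 0.02 m and z of weight_q in the frame of cup_rim between 0.01 and 0.09 m and angle between weight_q's own z axis and vertical below 0.2 rad and linear speed of weight_q below 0.03 m/s and contact force between weight_q and the fingers above 1 N and height (world z) of weight_p below 0.008 m and angle between weight_p's own z axis and vertical below 0.1 rad and contact force between weight_p and the fingers below 0.1 N and contact force between weight_p and anything else between 1 and 4.5 N and linear speed of weight_p below 0.02 m/s))); the arm keeps its last pose, push and grip.
It fails at once if a counterweight is tipped or knocked over (angle between any of weight_p, weight_q's own z axis and vertical above 0.5 rad).
It fails at once if a counterweight is dropped (falls freely faster than 0.6 m/s) ((linear speed of weight_p above 0.6 m/s and contact force between weight_p and the fingers below 0.1 N) or (linear speed of weight_q above 0.6 m/s and contact force between weight_q and the fingers below 0.1 N)).
It fails at once if another thing on the bench is pushed away by more than 30 mm (distance of any of squeegee, ink_jar, tape_roll from where it was at the start of the episode above 0.03 m).
It also fails if it takes over 72 s, if anything falls off the work surface, if the arm or the gripper's body presses on something with over 40 N, if the wrist force passes 120 N, or if a joint passes its speed limit or range.

## Robot

A 7-joint arm with a two-finger parallel gripper is mounted at the origin on the work surface. World frame = base frame: x ahead of the robot, y to its left, z up, the work surface at z = 0. Lengths are in m, angles in rad, forces in N, time in s.
With the tool pointing down it reaches from about 0.4 to 0.85 m from the base axis. Payload 4.5 kg.
Tool frame: the origin (TCP) lies on the centre line of the jaws, within the pads' length; the fingertips stand r.tip_extent ahead of it and the grasp point (between the pads) is the TCP (r.tip_extent is the distance from the TCP to the fingertips, in m); z points along the fingers, y is the line along which they close (so a half turn about z gives the same grasp; the last joint's range is limited). The gripper opens to 88 mm and grips with 3 to 60 N. Pads are 18 mm wide; open, the fingers measure 123 mm over their backs; the gripper's body (75 mm by 187 mm) begins 45 mm behind the grasp point.
Start: joints at [-1.252, 0.689, -0.195, 1.565, 0.157, 0.902, -0.215], TCP at [0.176, 0.6, 0.258] pointing down, gripper open.
Joint ranges: [-3.01, 3.01], [-0.46, 2.08], [-1.47, 1.51], [0.13, 2.56], [-1, 4.14], [0.04, 2.09], [-2.66, 2.66]. Speed limits (rad/s): [2.57, 2.57, 3.14, 3.14, 3.14, 3.14, 3.14].

## Interface

Orientations are given as a unit quaternion [x, y, z, w].
In Python, from plant import sensors, vision, finish_job, r gives the robot as it stands. The module is installed in compiled form; this text tells all that it offers.
- The arm moves only by the tool step_arm, never from a script. Its argument "steps" is a list of rows, each a list of 2 entries, a list of its own where there are three numbers: the shift along the tool's x, y, z in cm, then the turn, a rotation vector about the tool's x, y, z in degrees. A call has 1 to 12 rows; each row shifts and turns the commanded pose from where the row before left it, along the tool's axes as they then stand; what a row does not reach is not made up. A row lasts 1/8 s, in which the tool goes at most 62.5 mm and 10.7 degrees, less where a joint would pass 70% of its speed; a pose out of reach is approached as far as the arm can. A call with a gripper value outside its range is refused whole. "claw" is the opening, from -1 (shut) to 1 (fully open), set as the call begins (left out, the last holds). The fingers move at their own pace and stop on an object; "grip_force" is the grip in N (left out, the last holds). Time passes only in rows, so rows that do not move let the fingers close. It gives the time, the measured TCP pose, the force, the opening and the grip force at its end, in the units of the state.
- sensors.get_state(): the state, without advancing time (a new reading comes with each control period).
- vision.snapshot(name): name is "side" or "top" or "wrist"; returns a dict with "img" (384x512x3 uint8, red, green, blue), "fx", "fy", "cx", "cy" (pixels), "position" and "rotation" of the camera in the world. Camera axes: x right, y down, z forward; pixel columns grow to the right and rows downward; lengths in m; the calibration is good to about 2 mm. A picture is of the moment at which its call begins. There is no depth.
- finish_job(): hands the job in; it is judged then, once.
The state is a dict: "clock": time; "q": joint angles; "qd": joint speeds; "joint_torque": joint torques, N m; "tool_pos": TCP position; "eef_rot": TCP orientation; "contact_force": force on the tool from outside, world axes, zero at the start; "moment": the same for the moment, N m; "opening": opening from 0.0 (shut) to 1.0 (fully open); "finger_force": force on a finger pad.
Only numpy, scipy, OpenCV 4.12 (cv2) and the standard library are available. Lean on these libraries where they do the work, as an engineer would, in place of code of your own. Each camera call takes 0.05 s, during which the arm holds its last target. There are 200 camera calls.

## Working session

There is one attempt and no reset: what is moved stays moved. The work goes in short steps, Python scripts to look and compute and a tool call to move; the robot and the scene stay as the last step left them, time stands still between calls to the robot, and variables do not carry over. Pictures are saved under pics/ and viewed, at most 10 in all, crops included, and the job is handed in when it is done.

Besides the shell and the picture viewer there is one more tool, called after "Request:" as a command line: name --argument value ..., lists and objects as JSON in quotes. step_arm: Moves the arm, as the interface text tells. Its arguments: {"type":"object","properties":{"steps":{"type":"array"},"claw":{"type":"number"},"grip_force":{"type":"number"}},"required":["steps"]}

```bash
mkdir -p pics
cat > h.py <<'E'
import numpy as np,cv2
from plant import sensors,vision,finish_job,r
def snap(n,f):
    s=vision.snapshot(n);cv2.imwrite('pics/'+f,cv2.cvtColor(s['img'],cv2.COLOR_RGB2BGR));return s
def ray(s,u,v,z):
    d=np.array(s['rotation'])@np.array([(u-s['cx'])/s['fx'],(v-s['cy'])/s['fy'],1.]);p=np.array(s['position'])
    return p+d*(z-p[2])/d[2]
def proj(s,P):
    c=np.array(s['rotation']).T@(np.array(P)-s['position']);return s['fx']*c[0]/c[2]+s['cx'],s['fy']*c[1]/c[2]+s['cy']
E
python3 - <<'E'
from h import *
import pickle
for n in('top','side'):
    s=snap(n,n+'0.png');pickle.dump(s,open(n+'0.pkl','wb'));print(n,s['fx'],s['cx'],s['cy'],s['position'],np.round(s['rotation'],3).tolist())
st=sensors.get_state();print(st,r.tip_extent)
E
```

```text
top 398.7039931420284 259.54702598324735 194.3964170713781 [0.32194653 0.03916842 1.40529857] [0.705, -0.702, 0.07, -0.067]
side 383.21972548342995 259.26409057425286 189.87045230970318 [ 0.16932855 -0.67298196  0.87720728] [0.89, -0.242, 0.103, -0.373]
{'clock': 0.1, 'q': array([-1.25221098,  0.68987126, -0.19453586,  1.56621562,  0.15732157,
        0.90250791, -0.2151309 ]), 'qd': array([ 0.00024501, -0.00229594, -0.00028149, -0.00309374,  0.00122342,
        0.0001636 , -0.00163727]), 'joint_torque': array([-3.55387019e-03, -5.28498280e+01, -1.27142742e+00, -1.53836471e+01,
       -5.25029597e-02,  2.04007381e-03,  5.93021150e-05]), 'tool_pos': array([0.17548382, 0.59931199, 0.25701513]), 'eef_rot': array([ 1.41878297e-01,  9.89883782e-01, -8.02489806e-04, -5.06485673e-05]), 'contact_force': array([-0.91597283,  0.82689923,  0.10646744]), 'moment': array([-0.03157353,  0.00179301, -0.02867989]), 'finger_force': 0.0, 'opening': 0.9994291367770888} 0.019
```

View pics/top0.png

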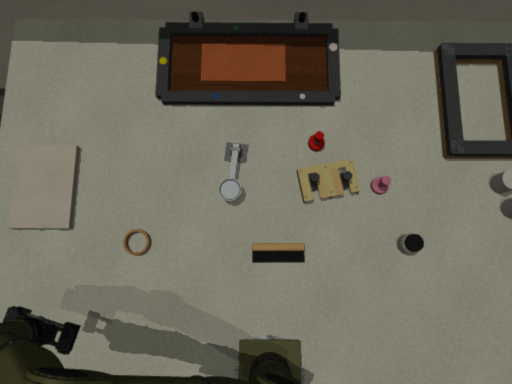

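View pics/side0.png

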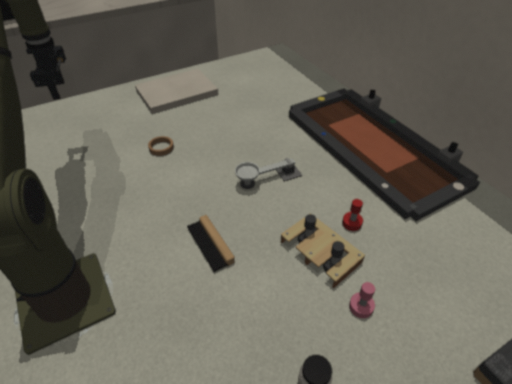

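The top view shows the dock around (328,180) with dark knobs at about (314,178) and (346,176). The cup is at (230,189), the red look-alike at (317,142), the pink one at (381,185) and the squeegee at (278,252). I'll enlarge the middle area.

Run:
```python
from h import *
a=cv2.imread('pics/top0.png')[120:220,215:395];cv2.imwrite('pics/t1.png',cv2.resize(a,(720,400),interpolation=cv2.INTER_CUBIC))
b=cv2.imread('pics/side0.png')[150:290,225:385];cv2.imwrite('pics/s1.png',cv2.resize(b,(640,560),interpolation=cv2.INTER_CUBIC))
```

```text
(no output)
```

View pics/t1.png

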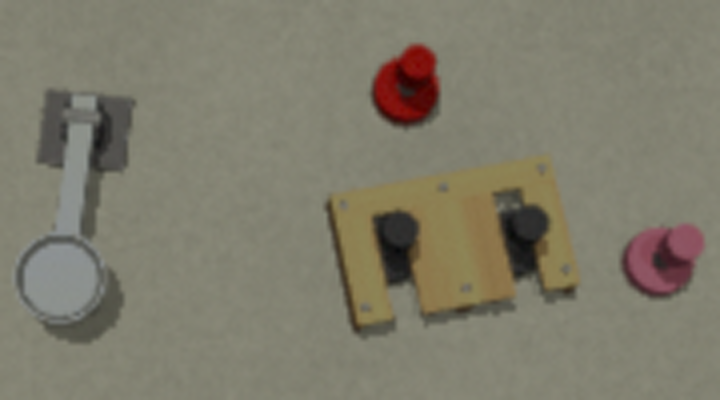

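View pics/s1.png

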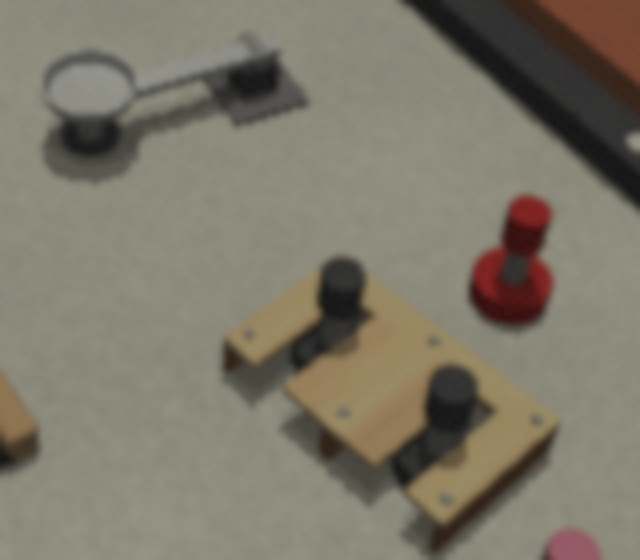

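The crops show the knob tops at (401,229) and (530,222) in t1, and (342,269) and (452,380) in s1. The cup mouth is at (60,278) in t1 and (89,84) in s1, and the dock plate corners are readable in t1.

Run:
```python
from h import *
import pickle
T=pickle.load(open('top0.pkl','rb'));S=pickle.load(open('side0.pkl','rb'))
t=lambda u,v,z:np.round(ray(T,215+u/4-.4,120+v/4-.4,z),4)
s=lambda u,v,z:np.round(ray(S,225+u/4-.4,150+v/4-.4,z),4)
print('A',t(401,229,.094),s(342,269,.094));print('B',t(530,222,.094),s(452,380,.094));print('cup',t(60,278,.062),s(89,82,.062))
c=[t(*p,.038) for p in((332,197),(550,157),(578,285),(357,327))];print(c,np.mean(c,0))
b=c[0]-c[1];f=c[3]-c[2];print(np.degrees(np.arctan2(-b[0],b[1])),np.degrees(np.arctan2(-f[0],f[1])),np.linalg.norm(b),np.linalg.norm(f))
print('sq',[np.round(ray(T,u,v,.02),3) for u,v in((252,243),(304,243),(304,262),(252,262))])
print('red',ray(T,215+418/4,120+60/4,.094),'pink',ray(T,215+686/4,120+242/4,.094))
from scipy.spatial.transform import Rotation as R
print(R.from_quat(sensors.get_state()['eef_rot']).as_matrix().round(3))
```

```text
Traceback (most recent call last):
  File "h.py", line 6, in ray
    d=np.array(s['rotation'])@np.array([(u-s['cx'])/s['fx'],(v-s['cy'])/s['fy'],1.]);p=np.array(s['position'])
      ~~~~~~~~~~~~~~~~~~~~~~~^~~~~~~~~~~~~~~~~~~~~~~~~~~~~~~~~~~~~~~~~~~~~~~~~~~~~~~
ValueError: matmul: Input operand 1 has a mismatch in its core dimension 0, with gufunc signature (n?,k),(k,m?)->(n?,m?) (size 3 is different from 4)
```

```bash
sed -i "s/np.array(s\['rotation'\])/R.from_quat(s['rotation']).as_matrix()/; 1a from scipy.spatial.transform import Rotation as R" h.py
python3 - <<'E'
from h import *
import pickle
T=pickle.load(open('top0.pkl','rb'));S=pickle.load(open('side0.pkl','rb'))
t=lambda u,v,z:np.round(ray(T,215+u/4-.4,120+v/4-.4,z),4)
s=lambda u,v,z:np.round(ray(S,225+u/4-.4,150+v/4-.4,z),4)
print('A',t(401,229,.094),s(342,269,.094));print('B',t(530,222,.094),s(452,380,.094));print('cup',t(60,278,.062),s(89,82,.062))
c=[t(*p,.038) for p in((332,197),(550,157),(578,285),(357,327))];print(c,np.mean(c,0))
b=c[0]-c[1];f=c[3]-c[2];print(np.degrees(np.arctan2(-b[0],b[1])),np.degrees(np.arctan2(-f[0],f[1])),np.linalg.norm(b),np.linalg.norm(f))
print('sq',[np.round(ray(T,u,v,.02),3) for u,v in((252,243),(304,243),(304,262),(252,262))])
print('red',ray(T,215+418/4,120+60/4,.094),'pink',ray(T,215+686/4,120+242/4,.094))
print(R.from_quat(sensors.get_state()['eef_rot']).as_matrix().round(3))
E
```

```text
A [ 0.6407 -0.152   0.094 ] [ 0.6422 -0.1473  0.094 ]
B [ 0.6473 -0.2615  0.094 ] [ 0.6474 -0.2594  0.094 ]
cup [0.6037 0.1378 0.062 ] [0.6039 0.1387 0.062 ]
[array([ 0.6831, -0.0998,  0.038 ]), array([ 0.7208, -0.2944,  0.038 ]), array([ 0.6045, -0.3142,  0.038 ]), array([ 0.5663, -0.1198,  0.038 ])] [ 0.643675 -0.20705   0.038   ]
10.964132522099586 11.11709450650833 0.198218187863778 0.1981176418191979
sq [array([0.422, 0.06 , 0.02 ]), array([ 0.423, -0.12 ,  0.02 ]), array([ 0.358, -0.119,  0.02 ]), array([0.358, 0.06 , 0.02 ])]
red [ 0.78937457 -0.17154878  0.094     ] pink [ 0.6290853  -0.39400303  0.094     ]
[[-0.96   0.281 -0.   ]
 [ 0.281  0.96  -0.002]
 [-0.    -0.002 -1.   ]]
```

Request:
step_arm --claw 1 --steps '[[[0, 0, 0], [0, 0, 10.4]], [[0, 0, 0], [0, 0, 10.4]], [[0, 0, 0], [0, 0, 10.4]], [[0, 0, 0], [0, 0, 10.4]], [[0, 0, 0], [0, 0, 10.4]], [[0, 0, 0], [0, 0, 10.4]], [[-4, 1.6, 0], [0, 0, 0]], [[-5, 1.9, 0], [0, 0, 0]], [[-5, 1.9, 0], [0, 0, 0]], [[-5, 1.9, 0], [0, 0, 0]], [[-5, 1.9, 0], [0, 0, 0]], [[-5, 1.9, 0], [0, 0, 0]]]'

```text
clock: 1.6
tool_pos: [0.3418, 0.3356, 0.2576]
eef_rot: [0.634, 0.773, -0.0, 0.0]
contact_force: [0.4, -0.4, 0.2]
opening: 0.999
finger_force: 0.0
```

Request:
step_arm --steps '[[[-5, 1.9, 0], [0, 0, 0]], [[-5, 1.9, 0], [0, 0, 0]], [[-5, 1.9, 0], [0, 0, 0]], [[-5, 1.9, 0], [0, 0, 0]], [[-5, 1.9, 0], [0, 0, 0]], [[-5, 1.9, 0], [0, 0, 0]], [[-5, 1.9, 0], [0, 0, 0]], [[-5, 1.9, 0], [0, 0, 0]], [[-5, 1.9, 0], [0, 0, 0]], [[-4, 1.5, 0], [0, 0, 0]], [[0, 0, 0], [0, 0, 0]]]'

```text
clock: 2.98
tool_pos: [0.62, -0.1117, 0.257]
eef_rot: [0.637, 0.771, -0.001, 0.001]
contact_force: [-0.0, -0.0, -0.7]
opening: 1.004
finger_force: 0.0
```

```bash
cat > go.py <<'E'
from h import *
import sys
def rel(P,yaw=11.):
    s=sensors.get_state();M=R.from_quat(s['eef_rot']).as_matrix()
    Y=np.array([np.cos(np.radians(yaw)),np.sin(np.radians(yaw)),0]);Z=np.array([0,0,-1]);X=np.cross(Y,Z)
    e=R.from_matrix(M.T@np.c_[X,Y,Z]).as_rotvec(degrees=True)
    print('t',round(s['clock'],2),'pos',s['tool_pos'].round(4),'F',s['contact_force'].round(2),'op',round(s['opening'],3),'ff',round(s['finger_force'],1),'turn',e.round(1),'shift cm',(M.T@(np.array(P)-s['tool_pos'])*100).round(2))
if len(sys.argv)>3: rel([float(a) for a in sys.argv[1:4]])
E
python3 go.py .6414 -.150 .077
python3 - <<'E'
from h import *
s=snap('wrist','w0.png')
for P in((.6407,-.15,.094),(.6473,-.2605,.094)):print(proj(s,P))
E
```

```text
t 2.98 pos [ 0.62   -0.1117  0.257 ] F [-0.04 -0.02 -0.72] op 1.004 ff 0.0 turn [-0.   0.2 -0.1] shift cm [-4.12  1.38 18.01]
(np.float64(267.45543681973226), np.float64(211.97180496399753))
(np.float64(255.02100594925056), np.float64(294.5906525595046))
```

View pics/w0.png

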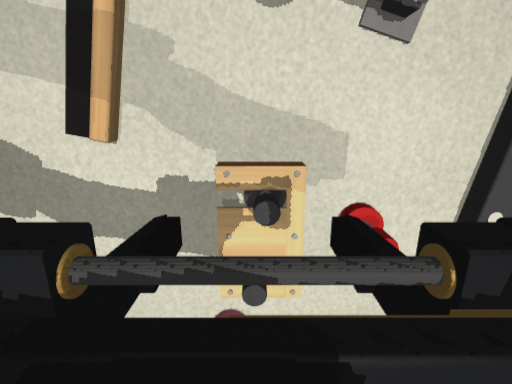

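The wrist view shows the knob tops at about (266,209) and (254,294), which matches the projections to within 1–2 px. I'll descend on A.

Request:
step_arm --steps '[[[-4.1, 1.4, 0], [0, 0, 0]], [[0, 0, 5], [0, 0, 0]], [[0, 0, 5], [0, 0, 0]], [[0, 0, 3], [0, 0, 0]], [[0, 0, 3], [0, 0, 0]], [[0, 0, 2], [0, 0, 0]], [[0, 0, 0], [0, 0, 0]]]'

```text
clock: 3.9
tool_pos: [0.6401, -0.143, 0.0764]
eef_rot: [0.634, 0.774, -0.0, -0.002]
contact_force: [0.1, -0.6, -0.0]
opening: 1.002
finger_force: 0.0
```

```bash
python3 go.py .6414 -.150 .077
```

```text
t 3.9 pos [ 0.6401 -0.143   0.0764] F [ 0.12 -0.6  -0.01] op 1.002 ff 0.0 turn [-0.2 -0.1  0.4] shift cm [-0.71 -0.01 -0.06]
```

Request:
step_arm --claw -1 --grip_force 25 --steps '[[[-0.8, 0, 0], [0, 0, 0.4]], [[0, 0, 0], [0, 0, 0]], [[0, 0, 0], [0, 0, 0]], [[0, 0, 0], [0, 0, 0]], [[0, 0, 0], [0, 0, 0]], [[0, 0, 0], [0, 0, 0]], [[0, 0, 0], [0, 0, 0]], [[0, 0, 0], [0, 0, 0]]]'

```text
clock: 4.9
tool_pos: [0.642, -0.1524, 0.0776]
eef_rot: [0.637, 0.771, -0.001, -0.001]
contact_force: [-3.5, 0.1, 3.6]
opening: 0.354
finger_force: 25.0
```

```bash
python3 go.py .6414 -.150 .077
```

```text
t 4.9 pos [ 0.642  -0.1524  0.0776] F [-3.52  0.12  3.57] op 0.354 ff 25.0 turn [-0.1 -0.  -0.1] shift cm [ 0.25 -0.01  0.06]
```

Request:
step_arm --steps '[[[0, 0, -0.3], [0, 0, 0]], [[0, -0.5, 0], [0, 0, 0]], [[0, -1, 0], [0, 0, 0]], [[0, -1.5, 0], [0, 0, 0]], [[0, -1.5, 0], [0, 0, 0]], [[0, -1.5, 0], [0, 0, 0]], [[0, -1.5, 0], [0, 0, 0]], [[0, -1.5, 0], [0, 0, 0]], [[0, -1.5, 0], [0, 0, 0]], [[0, -1, 0], [0, 0, 0]], [[0, -0.5, 0], [0, 0, 0]], [[0, 0, 0], [0, 0, 0]]]'

```text
clock: 6.4
tool_pos: [0.5249, -0.175, 0.0807]
eef_rot: [0.637, 0.771, 0.0, 0.0]
contact_force: [0.3, 0.2, -3.3]
opening: 0.353
finger_force: 25.0
```

```bash
python3 go.py .527 -.174 .077
```

```text
t 6.4 pos [ 0.5249 -0.175   0.0807] F [ 0.27  0.22 -3.28] op 0.353 ff 25.0 turn [ 0.  -0.  -0.1] shift cm [0.06 0.22 0.37]
```

Request:
step_arm --steps '[[[0, 0, -1], [0, 0, 0]], [[0, 0, -2], [0, 0, 0]], [[0, 0, -2.5], [0, 0, 0]], [[0, 0, -2.5], [0, 0, 0]], [[0, 0, -1.5], [0, 0, 0]], [[0, 0, -0.5], [0, 0, 0]], [[0, 0, 0], [0, 0, 0]], [[0, 0, 0], [0, 0, 0]], [[0, 0, 0], [0, 0, 0]], [[0, 0, 0], [0, 0, 0]]]'

```text
clock: 7.65
tool_pos: [0.5247, -0.1749, 0.1802]
eef_rot: [0.637, 0.771, -0.0, -0.0]
contact_force: [0.5, 0.3, -4.5]
opening: 0.356
finger_force: 25.0
```

Run:
```python
from go import *
for i in range(6):
    vision.snapshot('top');s=sensors.get_state();print(s['contact_force'].round(2),s['joint_torque'][[1,3]].round(2))
rel([.5249,-.175,.0776])
```

```text
[-0.19  0.28 -4.01] [-50.6  -11.37]
[ 0.49 -0.02 -3.3 ] [-50.59 -11.38]
[ 0.19  0.32 -2.79] [-50.59 -11.39]
[ 0.67 -0.66 -3.14] [-50.59 -11.39]
[ 0.34  1.16 -3.82] [-50.6 -11.4]
[ 0.01 -0.35 -4.04] [-50.61 -11.4 ]
t 7.95 pos [ 0.525  -0.1749  0.1807] F [ 0.01 -0.35 -4.04] op 0.355 ff 25.0 turn [ 0.  -0.  -0.1] shift cm [-1.000e-02 -1.000e-02  1.031e+01]
```

About 3.6 N, so roughly 0.37 kg. I'll set A down here.

Request:
step_arm --steps '[[[0, 0, 1.5], [0, 0, 0]], [[0, 0, 2.5], [0, 0, 0]], [[0, 0, 2.5], [0, 0, 0]], [[0, 0, 2], [0, 0, 0]], [[0, 0, 1], [0, 0, 0]], [[0, 0, 0.4], [0, 0, 0]], [[0, 0, 0.3], [0, 0, 0]], [[0, 0, 0.1], [0, 0, 0]], [[0, 0, 0], [0, 0, 0]], [[0, 0, 0], [0, 0, 0]]]'

```text
clock: 9.2
tool_pos: [0.5252, -0.175, 0.078]
eef_rot: [0.637, 0.771, 0.0, 0.0]
contact_force: [0.1, -0.1, -3.7]
opening: 0.361
finger_force: 25.0
```

```bash
python3 go.py .5249 -.175 .0776
```

```text
t 9.2 pos [ 0.5252 -0.175   0.078 ] F [ 0.05 -0.09 -3.74] op 0.361 ff 25.0 turn [ 0.   0.  -0.1] shift cm [ 0.   -0.03  0.04]
```

Still bearing its weight, so I'll go a touch lower.

Request:
step_arm --steps '[[[0, 0, 0.1], [0, 0, 0]], [[0, 0, 0.1], [0, 0, 0]], [[0, 0, 0], [0, 0, 0]]]'

```text
clock: 9.57
tool_pos: [0.5249, -0.1752, 0.0773]
eef_rot: [0.637, 0.771, 0.0, 0.0]
contact_force: [-2.6, 0.1, 12.3]
opening: 0.349
finger_force: 24.9
```

Request:
step_arm --steps '[[[0, 0, -0.06], [0, 0, 0]], [[0, 0, 0], [0, 0, 0]]]'

```text
clock: 9.82
tool_pos: [0.5251, -0.1752, 0.0774]
eef_rot: [0.637, 0.771, 0.0, 0.0]
contact_force: [-2.0, 0.3, 8.0]
opening: 0.349
finger_force: 24.9
```

Request:
step_arm --claw 1 --steps '[[[0, 0, 0], [0, 0, 0]], [[0, 0, 0], [0, 0, 0]], [[0, 0, 0], [0, 0, 0]], [[0, 0, 0], [0, 0, 0]], [[0, 0, 0], [0, 0, 0]], [[0, 0, -1], [0, 0, 0]], [[0, 0, -3], [0, 0, 0]], [[0, 0, -4], [0, 0, 0]], [[0, 0, -3], [0, 0, 0]], [[0, 0, 0], [0, 0, 0]]]'

```text
clock: 11.08
tool_pos: [0.5264, -0.1755, 0.189]
eef_rot: [0.637, 0.771, 0.001, 0.003]
contact_force: [-0.2, -0.4, -0.7]
opening: 1.001
finger_force: 0.0
```

```bash
python3 go.py .6474 -.261 .077
python3 - <<'E'
from h import *
s=snap('side','s2.png');a=cv2.imread('pics/s2.png')[150:310,200:400];cv2.imwrite('pics/s2c.png',cv2.resize(a,(700,560),interpolation=cv2.INTER_CUBIC))
E
```

```text
t 11.07 pos [ 0.5264 -0.1755  0.189 ] F [-0.18 -0.42 -0.7 ] op 1.001 ff 0.0 turn [ 0.3  0.1 -0.1] shift cm [-10.65  10.22  11.28]
```

View pics/s2c.png

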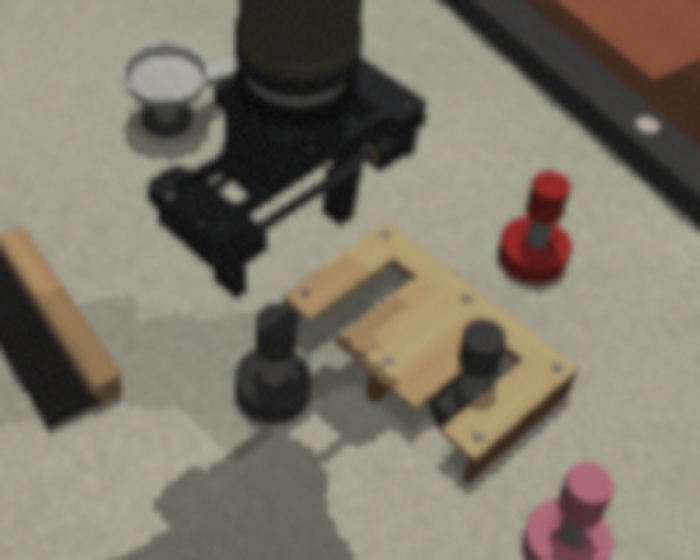

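A stands upright in front of the empty slot, at about (272,370) in the crop. Next is B.

Request:
step_arm --steps '[[[-2.8, 2.2, 0], [0, 0, 0]], [[-4, 4, 0], [0, 0, 0]], [[-4, 4, 0], [0, 0, 0]], [[0, 0, 3], [0, 0, 0]], [[0, 0, 3.5], [0, 0, 0]], [[0, 0, 3], [0, 0, 0]], [[0, 0, 1.7], [0, 0, 0]], [[0, 0, 0], [0, 0, 0]]]'

```text
clock: 12.12
tool_pos: [0.6442, -0.2612, 0.0723]
eef_rot: [0.637, 0.771, -0.001, -0.002]
contact_force: [-1.3, -0.2, 0.7]
opening: 1.0
finger_force: 0.0
```

```bash
python3 go.py .6474 -.2615 .0775
```

```text
t 12.12 pos [ 0.6442 -0.2612  0.0723] F [-1.32 -0.25  0.67] op 1.0 ff 0.0 turn [-0.2 -0.1 -0.1] shift cm [-0.09  0.3  -0.52]
```

Request:
step_arm --claw -1 --grip_force 30 --steps '[[[-0.1, 0.3, -0.4], [0, 0, 0]], [[0, 0, 0], [0, 0, 0]], [[0, 0, 0], [0, 0, 0]], [[0, 0, 0], [0, 0, 0]], [[0, 0, 0], [0, 0, 0]], [[0, 0, 0], [0, 0, 0]], [[0, 0, 0], [0, 0, 0]], [[0, 0, 0], [0, 0, 0]]]'

```text
clock: 13.12
tool_pos: [0.6476, -0.2624, 0.0782]
eef_rot: [0.637, 0.771, -0.001, -0.001]
contact_force: [-3.5, 0.3, 4.0]
opening: 0.35
finger_force: 30.0
```

```bash
python3 go.py .6474 -.2615 .0775
```

```text
t 13.12 pos [ 0.6476 -0.2624  0.0782] F [-3.54  0.31  3.95] op 0.35 ff 30.0 turn [-0.1 -0.  -0.1] shift cm [ 0.09 -0.    0.07]
```

Request:
step_arm --steps '[[[0, 0, -0.3], [0, 0, 0]], [[0, -0.5, 0], [0, 0, 0]], [[0, -1, 0], [0, 0, 0]], [[0, -1.5, 0], [0, 0, 0]], [[0, -1.5, 0], [0, 0, 0]], [[0, -1.5, 0], [0, 0, 0]], [[0, -1.5, 0], [0, 0, 0]], [[0, -1.5, 0], [0, 0, 0]], [[0, -1, 0], [0, 0, 0]], [[0, -0.5, 0], [0, 0, 0]], [[0, 0, 0], [0, 0, 0]], [[0, 0, 0], [0, 0, 0]]]'

```text
clock: 14.62
tool_pos: [0.5464, -0.2817, 0.0814]
eef_rot: [0.637, 0.771, 0.0, 0.0]
contact_force: [-0.0, 0.3, -7.3]
opening: 0.355
finger_force: 30.0
```

```bash
python3 go.py .5446 -.282 .2375
```

```text
t 14.62 pos [ 0.5464 -0.2817  0.0814] F [-0.01  0.32 -7.3 ] op 0.355 ff 30.0 turn [ 0.1  0.  -0.1] shift cm [ -0.    -0.17 -15.61]
```

B reads 7 N, so it is clearly the heavier. I'll lift it well above A.

Request:
step_arm --steps '[[[0, 0, -1], [0, 0, 0]], [[0, 0, -2], [0, 0, 0]], [[0, 0, -2.5], [0, 0, 0]], [[0, 0, -2.5], [0, 0, 0]], [[0, 0, -2.5], [0, 0, 0]], [[0, 0, -2.5], [0, 0, 0]], [[0, 0, -2], [0, 0, 0]], [[0, 0, -0.5], [0, 0, 0]], [[0, 0, 0], [0, 0, 0]], [[0, 0, 0], [0, 0, 0]], [[0, 0, 0], [0, 0, 0]], [[0, 0, 0], [0, 0, 0]]]'

```text
clock: 16.12
tool_pos: [0.5453, -0.2819, 0.2357]
eef_rot: [0.637, 0.771, -0.0, -0.0]
contact_force: [-0.1, -0.4, -7.4]
opening: 0.351
finger_force: 30.0
```

```bash
python3 go.py .6038 .1382 .185
```

```text
t 16.12 pos [ 0.5453 -0.2819  0.2357] F [-0.12 -0.38 -7.42] op 0.351 ff 30.0 turn [-0.  -0.  -0.1] shift cm [40.14 13.68  5.09]
```

Request:
step_arm --steps '[[[1.5, 0.5, 0], [0, 0, 0]], [[3, 1, 0], [0, 0, 0]], [[4, 1.4, 0], [0, 0, 0]], [[4, 1.4, 0], [0, 0, 0]], [[4, 1.4, 0], [0, 0, 0]], [[4, 1.4, 0], [0, 0, 0]], [[4, 1.4, 0], [0, 0, 0]], [[4, 1.4, 0], [0, 0, 0]], [[4, 1.4, 0], [0, 0, 0]], [[3.5, 1.2, 0], [0, 0, 0]], [[2.5, 0.8, 0], [0, 0, 0]], [[1.5, 0.4, 0], [0, 0, 0]]]'

```text
clock: 17.62
tool_pos: [0.6038, 0.1403, 0.2362]
eef_rot: [0.635, 0.772, 0.001, -0.001]
contact_force: [0.2, -0.5, -7.8]
opening: 0.355
finger_force: 30.0
```

Request:
step_arm --steps '[[[0, 0, 0], [0, 0, 0]], [[0, 0, 1.5], [0, 0, 0]], [[0, 0, 2], [0, 0, 0]], [[0, 0, 1], [0, 0, 0]], [[0, 0, 0.5], [0, 0, 0]], [[0, 0, 0], [0, 0, 0]], [[0, 0, 0], [0, 0, 0]], [[0, 0, 0], [0, 0, 0]]]'

```text
clock: 18.62
tool_pos: [0.6049, 0.1368, 0.1869]
eef_rot: [0.637, 0.771, 0.001, 0.0]
contact_force: [-0.5, -0.9, -6.4]
opening: 0.352
finger_force: 30.0
```

```bash
python3 go.py .6038 .1382 .185
python3 - <<'E'
from h import *
s=snap('side','s3.png');a=cv2.imread('pics/s3.png')[130:290,200:400];cv2.imwrite('pics/s3c.png',cv2.resize(a,(700,560),interpolation=cv2.INTER_CUBIC))
print('rim proj in crop',(np.array(proj(s,(.6038,.1382,.062)))-[200,130])*3.5,(np.array(proj(s,(.6038,.1382,.107)))-[200,130])*3.5)
E
```

```text
t 18.62 pos [0.6049 0.1368 0.1869] F [-0.54 -0.85 -6.36] op 0.352 ff 30.0 turn [ 0.1 -0.  -0.1] shift cm [ 0.16 -0.08  0.19]
rim proj in crop [164.15610968 140.68808961] [163.19285339 102.86096574]
```

View pics/s3c.png

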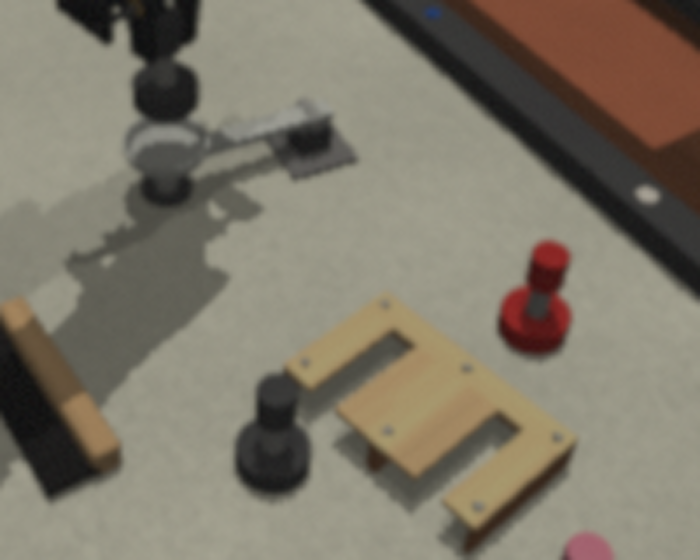

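The heavier weight hangs upright over the cup: its foot is at about (166,95), with the mouth centre at (165,142) just below. The lighter one stands at (272,455) by the empty dock. I'm handing in.

```bash
python3 -c "
from h import *
print(np.abs(sensors.get_state()['qd']).max());print(finish_job())"
```

```text
0.002899975697929092
the job is handed in; nothing more can be done
None
```

The job is handed in: I lifted both weights (about 3.6 N and 7.4 N), left the lighter one standing on the bench, and am holding the heavier one upright and still, about 4.5 cm above the cup's rim; the hand-in call returned no verdict.

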